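Charge a milling jar with one level scoop of grinding balls

ROBOT

A 6-joint arm with a two-finger parallel gripper is mounted at the origin on the work surface. World frame = base frame: x ahead of the robot, y to its left, z up, the work surface at z = 0. Lengths are in m, angles in rad, forces in N, time in s.
With the tool pointing down it reaches from about 0.3 to 0.875 m from the base axis. Payload 6.4 kg.
Tool frame: the origin (TCP) lies at the very end of the fingers, on their centre line; the grasp point (between the pads) lies 19 mm behind it; z points along the fingers, y is the line along which they close (so a half turn about z gives the same grasp; the last joint's range is limited). The gripper opens to 85 mm and grips with 20 to 120 N. Pads are 22 mm wide; open, the fingers measure 114 mm over their backs; the gripper's body (76 mm by 85 mm) begins 54 mm behind the grasp point. The pads swing forward as they close: fully open they stand 13 mm farther back than shut.
Start: joints at [1.06, 0.181, 1.607, -0, 1.354, -0.206], TCP at [0.173, 0.549, 0.195] pointing down, gripper open.
Joint ranges: [-2.99, 2.99], [-0.89, 2.07], [0.3, 2.58], [-1.14, 4.28], [0, 2.63], [-3.12, 3.12]. Speed limits (rad/s): [2.57, 2.57, 3.01, 3.14, 3.14, 3.14].

INTERFACE

Orientations are given as a unit quaternion [w, x, y, z].
In Python, from bench import ctrl, camera, calibration, order, outline_of gives the robot as it stands.
- The arm moves only by the tool move_arm, never from a script. Its argument "series" is a list that holds one entry, the list of rows, each a list of 5 numbers: the opening, from 0 (shut) to 1 (fully open), then the shift along the tool's x, y, z in mm, then the turn about the tool's z in rad. A call has exactly 10 rows; each row is the pose to reach, as a shift and turn from the pose commanded when the call began, along the tool's axes at that moment; what a row does not reach only later rows make up. A row lasts 1/12 s, in which the tool goes at most 41.7 mm and 7.16 degrees, less where a joint would pass 70% of its speed; a pose out of reach is approached as far as the arm can. A call with a gripper value outside its range is refused whole. The fingers move at their own pace and stop on an object; the grip force is fixed at half the most. Time passes only in rows, so rows that repeat a pose let the fingers close, or fill a call up. It gives the time, the measured TCP pose, the force, the opening and the grip force at its end, in the units of the state.
- ctrl.get_obs(): the state, without advancing time (a new reading comes with each control period).
- camera(name): name is "scene" or "top" or "wrist"; returns (picture, depth): 400x640x3 uint8, blue, green, red; 400x640 float32, m along the optical axis (not along the pixel's ray), 0 where there is no reading.
- calibration(name): a dict with "intrinsics" (3x3 intrinsics, pixels), "k1" (the pictures are not rectified: a ray, as slopes to the right and down, at radius r is drawn at 1 + k1 r^2 times it, then the intrinsics apply), "rvec" (rotation vector, rad) and "tvec" (3), from world to camera coordinates, as OpenCV has them. Camera axes: x right, y down, z forward; pixel columns grow to the right and rows downward; lengths in m; the calibration is good to about 2 mm. A picture is of the moment at which its call begins: read the wrist's pose just before it. calibration takes no time and is no camera call; for the wrist camera it gives the pose at the moment of the call.
- order.hand_in(): hands the job in; it is judged then, once.
Trained networks look in the newest picture that a camera, given by its name, has taken for a name from the list of things; names that differ only in an ending like _2 or _b are one class to them, and where a whole thing is asked for, a point or a joint stands for the part that bears it (a point fixed in the world has none). Each returns a list of dicts, best first, with "conf" (0 to 1); they miss things now and then, are a little off and sometimes report something else, mostly with a low value. They report only what shows in the picture. A call takes as long as a camera call. They do not tell look-alikes from the thing itself.
- outline_of(target, camera): "region" (400x640 bool, what is visible of it) and "bbox" ([centre column, centre row, width, height] in pixels, round what is visible of it).
The state is a dict: "time_s": time; "q": joint angles; "dq": joint speeds; "joint_efforts": joint torques, N m; "eef_pos": TCP position; "eef_rot": TCP orientation; "wrist_force": force on the tool from outside, world axes, zero at the start; "torque": the same for the moment, N m; "opening": opening from 0.0 (shut) to 1.0 (fully open); "grasp_force": force on a finger pad.
Only numpy, scipy, OpenCV 4.12 (cv2) and the standard library are available. Lean on these libraries where they do the work, as an engineer would, in place of code of your own. Each camera call takes 0.05 s, during which the arm holds its last target. There are 200 camera calls.

TASK

Charge the open milling jar with one level scoopful of grinding balls: dig the scoop nose-down through the bin's open front along the floor into the balls, level it, and draw it straight out with its rim touching or just under the strike bar so that everything above the rim is swept back into the bin. Tip the three balls that are left into the open jar, then lay the scoop down on the bench, right way up. Lose no ball, keep the jar standing where it is, and leave the shut jar, the lid and the mug alone.

Things in the scene. Friction and masses are not known exactly. Their poses are not given: they have to be found in the camera images.
- bin: grey sheet-steel ball bin screwed to the bench, 120 long, 91 wide, 110 high at the front, 74 at the back (mm), open at top and front. Origin on the bench below mid front; x points from there into the bin to its back wall, z up. Inside: x 0 to 115, y -43 to 43. Floor 12 above the bench at the front, falling evenly to 6 at the back, so balls gather at the back. Front sill 18 high (x -2.5 to 0)
- strike_edge (a point): middle of the lower edge of the strike bar: flat steel bar, 5 mm thick (2.5 mm either side of this point), 18 mm high, fixed across the bin's front from wall to wall above the 68 mm high front opening, lower edge 86 mm above the bench; axes as the bin's
- scoop: aluminium measuring scoop, about 130 g, lying level on the bench. Origin on its underside below the inner face of the bowl's back wall, mid width; x from handle to front lip, z up. Bowl 69 mm wide outside, 65 inside, 2 mm sheet, upright back and sides; flat floor x 0 to 13 mm, then a front rising at 30 degrees to the lip at x 48.5. Rim level, 22.5 above the underside
- scoop_lip (a point): middle of the bowl's straight front lip, (48.5, 0, 22.5) mm from the scoop's origin; axes as the scoop's. The bowl is 20.5 mm deep inside: one row of three balls along the back wall lies below the rim; any ball on the sloping front or on other balls stands above it. Raising the nose a little and a gentle shake help the row to fill
- scoop_back (a point): middle of the bowl's back rim: (-1, 0, 22.5) mm from the scoop's origin; axes as the scoop's
- scoop_grip (a point): centre of the dark wooden grip, (-123.5, 0, 27.6) mm from the scoop's origin: 16 mm wide, 20 high, 70 long. The handle leaves the back wall 17 mm above the underside and rises 5 degrees: strap 14 wide and 5 thick for 85 mm, the grip, then a hook turned down to the bench that keeps the lying scoop level (170 mm behind the origin)
- jar: open porcelain milling jar, loose on the bench, 600 g: 110 mm outer and 98 mm inner diameter, 95 mm high, 8 mm floor, empty at first; origin at the centre of its underside, z up. It stands beside the shut jar; either may be the nearer one
- jar_shut: like the open jar but lidded and clamped shut with a steel bar (126 mm wide over the clamp, 136 mm high); to be left alone; origin at the centre of its underside
- jar_lid: the open jar's porcelain lid lying on the bench, 102 mm diameter, 34 mm high with its knob; to be left alone; origin at the centre of its underside
- tea_mug: white tea mug, 82 mm diameter, 92 mm high; to be left alone; origin at the centre of its underside
- table: the bench, top at height 0, covered with kraft paper
- ball0: white alumina grinding ball, 20 mm diameter, 15 g, smooth (slides and rolls easily); origin at its centre
- ball1: white alumina grinding ball, 20 mm diameter, 15 g, smooth (slides and rolls easily); origin at its centre
- ball2: white alumina grinding ball, 20 mm diameter, 15 g, smooth (slides and rolls easily); origin at its centre
- ball3: white alumina grinding ball, 20 mm diameter, 15 g, smooth (slides and rolls easily); origin at its centre
- ball4: white alumina grinding ball, 20 mm diameter, 15 g, smooth (slides and rolls easily); origin at its centre
- ball5: white alumina grinding ball, 20 mm diameter, 15 g, smooth (slides and rolls easily); origin at its centre
- ball6: white alumina grinding ball, 20 mm diameter, 15 g, smooth (slides and rolls easily); origin at its centre
- ball7: white alumina grinding ball, 20 mm diameter, 15 g, smooth (slides and rolls easily); origin at its centre
- ball8: white alumina grinding ball, 20 mm diameter, 15 g, smooth (slides and rolls easily); origin at its centre
Mind the look-alikes: they are no part of the job. What is shaped like the jar but blue or red is not meant.

How it is judged:
On the way, in this order (a step that is already met when the one before it is completed fails the run):
1. the scoop's lip has been driven along the bin floor into the balls (x of scoop_lip in the frame of bin between 0.07 and 0.116 m and z of scoop_lip in the frame of bin between 0 and 0.025 m and y of scoop_lip in the frame of bin between -0.043 and 0.043 m), for 0.1 s.
2. the scoop is level in the bin with the back of its rim close under the strike bar (rim no more than 6 mm below the bar's lower edge) (x of scoop_back in the frame of strike_edge between -0.018 and 0.015 m and z of scoop_back in the frame of strike_edge between -0.006 and 0.0025 m and angle between scoop's own z axis and vertical below 0.12 rad and y of scoop_lip in the frame of strike_edge between -0.02 and 0.02 m), for 0.1 s.
3. still level and as close, it has been drawn out until its lip is under the strike bar (x of scoop_lip in the frame of strike_edge between -0.012 and 0.006 m and z of scoop_lip in the frame of strike_edge between -0.006 and 0.0025 m and angle between scoop's own z axis and vertical below 0.12 rad and y of scoop_lip in the frame of strike_edge between -0.02 and 0.02 m), for 0.1 s.
At the end, for the whole second after the job is handed in: Exactly three balls in the open jar (by its weight on the bench, within half a ball), all others in the bin; jar upright (0.05 rad) and within 30 mm of its place; scoop at rest on the bench right way up, underside within 6 mm of the bench, level within 0.12 rad (((x of ball0 in the frame of bin between 0 and 0.116 m and y of ball0 in the frame of bin between -0.043 and 0.043 m and z of ball0 in the frame of bin below 0.08 m) or (horizontal distance between ball0 and jar below 0.05 m and z of ball0 in the frame of jar below 0.09 m)) and ((x of ball1 in the frame of bin between 0 and 0.116 m and y of ball1 in the frame of bin between -0.043 and 0.043 m and z of ball1 in the frame of bin below 0.08 m) or (horizontal distance between ball1 and jar below 0.05 m and z of ball1 in the frame of jar below 0.09 m)) and ((x of ball2 in the frame of bin between 0 and 0.116 m and y of ball2 in the frame of bin between -0.043 and 0.043 m and z of ball2 in the frame of bin below 0.08 m) or (horizontal distance between ball2 and jar below 0.05 m and z of ball2 in the frame of jar below 0.09 m)) and ((x of ball3 in the frame of bin between 0 and 0.116 m and y of ball3 in the frame of bin between -0.043 and 0.043 m and z of ball3 in the frame of bin below 0.08 m) or (horizontal distance between ball3 and jar below 0.05 m and z of ball3 in the frame of jar below 0.09 m)) and ((x of ball4 in the frame of bin between 0 and 0.116 m and y of ball4 in the frame of bin between -0.043 and 0.043 m and z of ball4 in the frame of bin below 0.08 m) or (horizontal distance between ball4 and jar below 0.05 m and z of ball4 in the frame of jar below 0.09 m)) and ((x of ball5 in the frame of bin between 0 and 0.116 m and y of ball5 in the frame of bin between -0.043 and 0.043 m and z of ball5 in the frame of bin below 0.08 m) or (horizontal distance between ball5 and jar below 0.05 m and z of ball5 in the frame of jar below 0.09 m)) and ((x of ball6 in the frame of bin between 0 and 0.116 m and y of ball6 in the frame of bin between -0.043 and 0.043 m and z of ball6 in the frame of bin below 0.08 m) or (horizontal distance between ball6 and jar below 0.05 m and z of ball6 in the frame of jar below 0.09 m)) and ((x of ball7 in the frame of bin between 0 and 0.116 m and y of ball7 in the frame of bin between -0.043 and 0.043 m and z of ball7 in the frame of bin below 0.08 m) or (horizontal distance between ball7 and jar below 0.05 m and z of ball7 in the frame of jar below 0.09 m)) and ((x of ball8 in the frame of bin between 0 and 0.116 m and y of ball8 in the frame of bin between -0.043 and 0.043 m and z of ball8 in the frame of bin below 0.08 m) or (horizontal distance between ball8 and jar below 0.05 m and z of ball8 in the frame of jar below 0.09 m)) and contact force between jar and table between 6.257 and 6.397 N and angle between jar's own z axis and vertical below 0.05 rad and distance of jar from where it was at the start of the episode below 0.03 m and height (world z) of scoop between -0.004 and 0.006 m and angle between scoop's own z axis and vertical below 0.12 rad and linear speed of scoop below 0.02 m/s); the robot touches nothing.
It fails at once if the shut jar moved by more than 20 mm (distance of jar_shut from where it was at the start of the episode above 0.02 m).
It fails at once if the lid moved by more than 20 mm (distance of jar_lid from where it was at the start of the episode above 0.02 m).
It fails at once if the mug moved by more than 20 mm (distance of tea_mug from where it was at the start of the episode above 0.02 m).
It fails at once if the open jar tipped by more than 0.3 rad (angle between jar's own z axis and vertical above 0.3 rad).
It also fails if it takes over 72 s, if anything falls off the work surface, if the arm or the gripper's body presses on something with over 40 N, if the wrist force passes 120 N, or if a joint passes its speed limit or range.

## Working session

There is one attempt and no reset: what is moved stays moved. The work goes in short steps, Python scripts to look and compute and a tool call to move; the robot and the scene stay as the last step left them, time stands still between calls to the robot, and variables do not carry over. Pictures are saved under pics/ and viewed, at most 10 in all, crops included, and the job is handed in when it is done.

Besides the shell and the picture viewer there is one more tool, called after "Request:" in YAML: its name, and indented under it one key for each argument. move_arm: Moves the arm, as the interface text tells. Its arguments: {"type":"object","properties":{"series":{"type":"array","items":{"type":"array","items":{"type":"array","items":{"type":"number"}}}}},"required":["series"]}

```bash
mkdir -p pics
cat > h.py <<'E'
import numpy as np, cv2
from bench import ctrl, camera, calibration, order, outline_of
def cal(n):
    c=calibration(n); R=cv2.Rodrigues(np.array(c['rvec'],float))[0]; return np.array(c['intrinsics']),c['k1'],R,np.array(c['tvec']).ravel()
def cloud(n,d,c=None):
    K,k1,R,t=c or cal(n); v,u=np.mgrid[:400,:640]
    xy=cv2.undistortPoints(np.stack([u.ravel(),v.ravel()],1).astype(float)[:,None],K,np.array([k1,0,0,0,0.]))[:,0].reshape(400,640,2)
    P=np.dstack([xy*d[...,None],d]); return (P-t)@R
def proj(n,p):
    K,k1,R,t=cal(n); return cv2.projectPoints(np.array(p,float).reshape(-1,1,3),cv2.Rodrigues(R)[0],t,K,np.array([k1,0,0,0,0.]))[0][:,0]
E
python3 - <<'E'
from h import *
o=ctrl.get_obs(); print({k:np.round(v,3) for k,v in o.items()})
for n in ['scene','top']:
    im,d=camera(n); cv2.imwrite(f'pics/{n}0.png',im); np.savez(f'{n}0.npz',im=im,d=d); P=cloud(n,d)
    for t in ['bin','scoop','scoop_grip','jar','jar_shut','jar_lid','tea_mug','ball0']:
        for r in outline_of(t,n)[:9]:
            q=P[r['region']&(d>0)]
            print(n,t,round(r['conf'],2),np.round(r['bbox']),np.round(np.median(q,0),3),np.round(np.percentile(q,[2,98],axis=0).ravel(),3)) if len(q) else 0
E
```

```text
{'time_s': np.float64(0.0), 'q': array([ 1.06 ,  0.182,  1.608, -0.   ,  1.354, -0.206]), 'dq': array([ 0.   ,  0.   , -0.   , -0.   , -0.002,  0.001]), 'joint_efforts': array([ 0.0000e+00, -4.4487e+01, -3.5134e+01, -0.0000e+00,  9.0000e-03,
        0.0000e+00]), 'eef_pos': array([0.172, 0.548, 0.194]), 'eef_rot': array([-0.   ,  0.152,  0.988, -0.001]), 'wrist_force': array([-0.694,  0.223,  0.116]), 'torque': array([0.032, 0.007, 0.043]), 'grasp_force': np.float64(0.0), 'opening': np.float64(1.004)}
scene bin 0.67 [418. 251.  66.  79.] [0.572 0.235 0.046] [ 0.491  0.178 -0.001  0.601  0.304  0.108]
scene scoop 0.61 [350. 212.  69.  43.] [0.49  0.061 0.019] [ 0.464 -0.091 -0.     0.533  0.106  0.038]
scene scoop_grip 0.96 [350. 212.  75.  45.] [0.489 0.06  0.018] [ 0.459 -0.096 -0.002  0.533  0.107  0.037]
scene scoop_grip 0.7 [250. 153.  41.  51.] [ 0.454 -0.32   0.058] [ 0.399 -0.377  0.006  0.505 -0.27   0.094]
scene jar 0.92 [366. 167.  45.  53.] [ 0.355 -0.008  0.056] [ 0.296 -0.059  0.005  0.403  0.045  0.095]
scene jar 0.76 [307. 132.  36.  46.] [ 0.311 -0.228  0.056] [ 0.248
[... 2028 characters left out ...]
[0.542 0.281 0.017 0.559 0.297 0.029]
top ball0 0.54 [205. 208.   7.   5.] [0.509 0.268 0.025] [0.502 0.259 0.019 0.519 0.277 0.032]
top ball0 0.51 [205. 181.   9.  10.] [0.573 0.27  0.023] [0.564 0.262 0.009 0.584 0.281 0.033]
top ball0 0.48 [196. 210.   1.   5.] [0.509 0.287 0.025] [0.502 0.28  0.013 0.519 0.297 0.031]
top ball0 0.45 [207. 201.   7.   7.] [0.53  0.267 0.025] [0.523 0.259 0.019 0.538 0.275 0.031]
top ball0 0.4 [195. 181.   8.   6.] [0.57  0.29  0.024] [0.563 0.283 0.021 0.578 0.298 0.03 ]
top ball0 0.4 [206. 194.  12.   9.] [0.552 0.268 0.025] [0.542 0.261 0.017 0.559 0.276 0.031]
top ball0 0.37 [288.  93.  36.  51.] [0.79  0.073 0.034] [0.738 0.036 0.002 0.831 0.11  0.095]
```

View pics/top0.png

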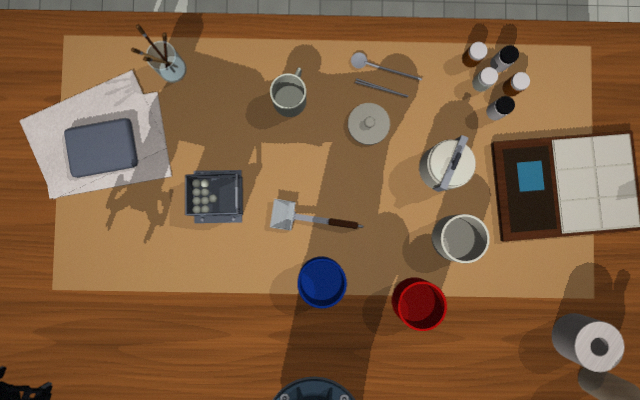

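View pics/scene0.png

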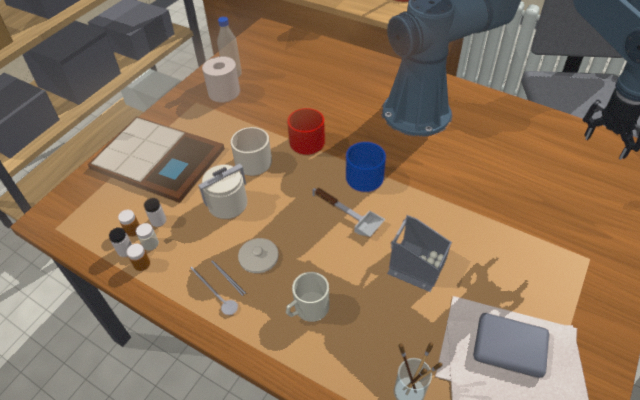

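Run:
```python
from h import *
import cv2
from scipy.optimize import least_squares
z=np.load('top0.npz'); im,d=z['im'],z['d']; P=cloud('top',d)
m=(P[...,2]>.02)&(P[...,0]>.44)&(P[...,0]<.65)&(P[...,1]>.15)&(P[...,1]<.33)&(d>0)
w=P[m]; print('binrect z>.02',cv2.minAreaRect((w[:,:2]*1000).astype(np.float32)))
for lo,hi in [(.095,.12),(.06,.12)]:
    q=w[(w[:,2]>lo)&(w[:,2]<hi)]; print(lo,cv2.minAreaRect((q[:,:2]*1000).astype(np.float32)),np.round(q.min(0),3),np.round(q.max(0),3),len(q))
b=P[(P[...,0]>.44)&(P[...,0]<.55)&(P[...,1]>-.12)&(P[...,1]<.13)&(P[...,2]>.008)&(d>0)]
print('scoop',cv2.minAreaRect((b[:,:2]*1000).astype(np.float32)),len(b))
bw=b[b[:,1]>.055]; print('bowl',cv2.minAreaRect((bw[:,:2]*1000).astype(np.float32)))
hd=b[b[:,1]<.045]; c=hd.mean(0); u=np.linalg.svd(hd[:,:2]-c[:2])[2][0]; print('handle',c,u,np.percentile((hd[:,:2]-c[:2])@u,[0,100]))
for y in np.arange(-.1,.11,.02):
    s=b[abs(b[:,1]-y)<.01]; print(round(y,2),np.round(s.min(0),3),np.round(s.max(0),3))
j=P[(P[...,2]>.088)&(P[...,0]>.38)&(P[...,0]<.53)&(P[...,1]<-.24)&(P[...,1]>-.42)&(d>0)]
f=least_squares(lambda p:np.abs(np.hypot(j[:,0]-p[0],j[:,1]-p[1])-.052),[.45,-.32]); print('jar',f.x,len(j),j.min(0),j.max(0))
big=[cv2.resize(im[y:y+70,x:x+100],(400,280),interpolation=3) for x,y in [(170,160),(410,200),(265,180)]]
cv2.imwrite('pics/crops.png',np.vstack([np.hstack(big[:2]),np.hstack([big[2],big[2]*0])]))
print([np.round(cal(n)[2][:, :].T@-cal(n)[3],3) for n in ['top','scene','wrist']])
```

```text
binrect z>.02 ((541.7688598632812, 240.34637451171875), (92.922119140625, 127.8412094116211), 1.890742540359497)
0.095 ((542.6661987304688, 217.68472290039062), (92.89009094238281, 83.1018295288086), 3.0070226192474365) [0.495 0.176 0.095] [0.589 0.262 0.116] 254
0.06 ((541.7688598632812, 240.34637451171875), (92.922119140625, 127.8412094116211), 1.890742540359497) [0.495 0.175 0.06 ] [0.589 0.306 0.116] 531
scoop ((505.74725341796875, 3.9885482788085938), (79.4979019165039, 217.696044921875), 2.7229254245758057) 804
bowl ((500.0986022949219, 81.94634246826172), (54.347503662109375, 68.8830337524414), 82.7129135131836)
handle [ 0.48563465 -0.02971303  0.03096577] [-0.12934503 -0.99159965] [-0.07438172  0.07779404]
-0.1 [ 0.47  -0.107  0.009] [ 0.485 -0.091  0.042]
-0.08 [ 0.47  -0.088  0.01 ] [ 0.549 -0.07   0.043]
-0.06 [ 0.472 -0.07   0.019] [ 0.489 -0.051  0.044]
-0.04 [ 0.477 -0.049  0.008] [ 0.494 -0.03   0.041]
-0.02 [ 0.472 -0.03   0.009] [ 0.493 -0.011  0.038]
0.0 [ 0.483 -0.009  0.019] [0.497 0.01  0.03 ]
0.02 [0.485 0.012 0.019] [0.499 0.029 0.032]
0.04 [0.487 0.031 0.016] [0.501 0.048 0.027]
0.06 [0.463 0.05  0.009] [0.532 0.07  0.029]
0.08 [0.465 0.071 0.008] [0.534 0.09  0.027]
0.1 [0.467 0.091 0.008] [0.536 0.11  0.027]
jar [ 0.45211053 -0.32740864] 443 [ 0.39856626 -0.38150644  0.08810502] [ 0.50589784 -0.27322737  0.10221915]
[array([0.467, 0.012, 1.223]), array([1.27 , 0.423, 1.09 ]), array([0.093, 0.573, 0.374])]
```

View pics/crops.png

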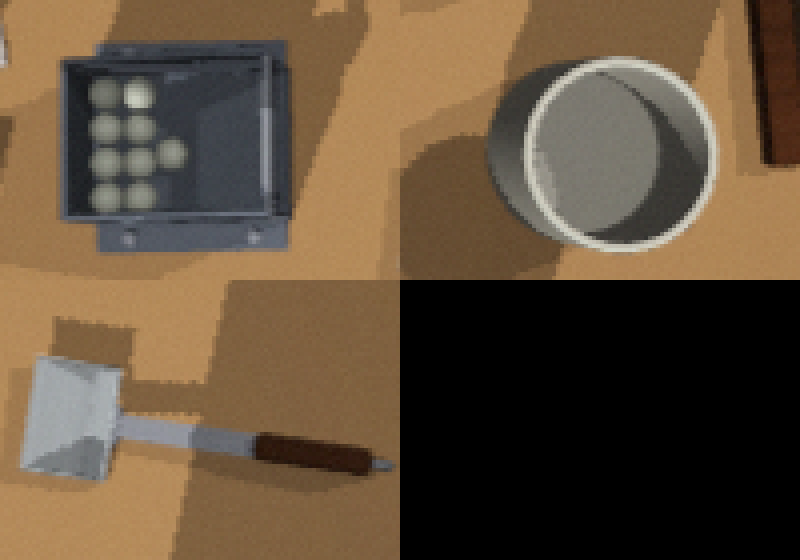

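Request:
move_arm:
  series:
    - [[0.6,-478,-490,0,1.393],[0.6,-478,-490,0,1.393],[0.6,-478,-490,0,1.393],[0.6,-478,-490,0,1.393],[0.6,-478,-490,0,1.393],[0.6,-478,-490,0,1.393],[0.6,-478,-490,0,1.393],[0.6,-478,-490,0,1.393],[0.6,-478,-490,0,1.393],[0.6,-478,-490,0,1.393]]

```text
time_s: 1.73
eef_pos: [0.3611, 0.1749, 0.1956]
eef_rot: [0.0, 0.704, 0.711, 0.001]
wrist_force: [1.6, 1.7, 0.0]
opening: 0.594
grasp_force: 0.0
```

```bash
cat >> h.py <<'E'
def pose():
    o=ctrl.get_obs(); w,x,y,z=o['eef_rot']; from scipy.spatial.transform import Rotation as Rr
    return np.array(o['eef_pos']),Rr.from_quat([x,y,z,w]).as_matrix(),o
def go(x,y,z,hd):  # hd: world angle (deg) of tool x, from +x axis
    p,R,o=pose(); s=R.T@(np.array([x,y,z])-p)*1000; a=np.degrees(np.arctan2(R[1,0],R[0,0]))
    print('t',round(o['time_s'],2),'now',np.round(p,4),'hd',round(a,2),'shift',np.round(s,1),'turn',round(-np.radians((hd-a+180)%360-180),4), 'tilt',np.round(R[2],3),'F',np.round(o['wrist_force'],1),'q',np.round(o['q'],2))
E
python3 -c "
from h import *
go(.4813,-.0635,.12,82.7)"
```

```text
t 1.73 now [0.3611 0.1749 0.1956] hd 90.58 shift [-239.6  117.6   75.7] turn 0.1376 tilt [ 0.     0.001 -1.   ] F [1.6 1.7 0. ] q [ 0.15 -0.24  2.01  0.    1.36  0.14]
```

Request:
move_arm:
  series:
    - [[0.5,-240,118,30,0.138],[0.5,-240,118,30,0.138],[0.5,-240,118,30,0.138],[0.5,-240,118,30,0.138],[0.5,-240,118,30,0.138],[0.5,-240,118,30,0.138],[0.5,-240,118,30,0.138],[0.5,-240,118,30,0.138],[0.5,-240,118,30,0.138],[0.5,-240,118,30,0.138]]

```text
time_s: 2.57
eef_pos: [0.4819, -0.0607, 0.1651]
eef_rot: [-0.0, 0.749, 0.663, -0.0]
wrist_force: [-0.2, 0.8, -1.1]
opening: 0.501
grasp_force: 0.0
```

Run:
```python
from h import *
go(.4813,-.0635,.012,82.7)
c=cal('wrist'); im,d=camera('wrist'); cv2.imwrite('pics/w1.png',im); np.savez('w1.npz',im=im,d=d)
P=cloud('wrist',d,c); print(R'cam',-c[2].T@c[3], c[2][2])
ok=d>0
b=P[ok&(P[...,2]>.01)&(P[...,2]<.06)&(P[...,0]>.44)&(P[...,0]<.55)&(P[...,1]>-.16)&(P[...,1]<.13)]
print(len(b),b.min(0),b.max(0))
bw=b[(b[:,1]>.06)]; print('bowl',cv2.minAreaRect((bw[:,:2]*1000).astype(np.float32)))
hs=[]
for y in np.arange(-.15,.12,.01):
    s=b[abs(b[:,1]-y)<.003]
    if len(s)>5: print(round(y,2),np.round(s[:,0].min(),4),np.round(s[:,0].max(),4),np.round(s[:,2].max(),4))
w=P[ok&(P[...,2]>.06)&(P[...,1]>.14)&(P[...,0]>.45)&(P[...,0]<.63)]; print('bin',len(w)); 
if len(w): print(w.min(0),w.max(0))
```

```text
t 2.57 now [ 0.4819 -0.0607  0.1651] hd 83.01 shift [-2.900e+00 -1.000e-01  1.531e+02] turn 0.0054 tilt [ 0.001 -0.001 -1.   ] F [-0.2  0.8 -1.1] q [-0.37  0.01  1.86  0.    1.28 -0.25]
cam [0.49280381 0.02153358 0.34351809] [-0.04030834 -0.32197104 -0.94589105]
4538 [ 0.46154075 -0.10830957  0.01001677] [0.53560802 0.1048787  0.04108196]
bowl ((498.72320556640625, 79.07601928710938), (44.364994049072266, 69.6103515625), 82.77790832519531)
-0.1 0.4726 0.4784 0.0339
-0.09 0.469 0.4849 0.041
-0.08 0.4701 0.4862 0.0405
-0.07 0.4714 0.4873 0.0403
-0.06 0.4727 0.4884 0.0385
-0.05 0.4741 0.4896 0.038
-0.04 0.4754 0.4909 0.0375
-0.03 0.4766 0.4918 0.0363
-0.02 0.4788 0.4923 0.0278
-0.01 0.4801 0.4945 0.027
0.0 0.4813 0.4956 0.0257
0.01 0.4826 0.4969 0.0251
0.02 0.4839 0.4981 0.0247
0.03 0.4852 0.4993 0.0234
0.04 0.4865 0.5005 0.0235
0.05 0.4878 0.5298 0.0221
0.06 0.4615 0.5306 0.0237
0.07 0.4633 0.5324 0.0232
0.08 0.4647 0.5335 0.0236
0.09 0.4655 0.5354 0.0238
0.1 0.4668 0.5307 0.0238
bin 0
```

View pics/w1.png

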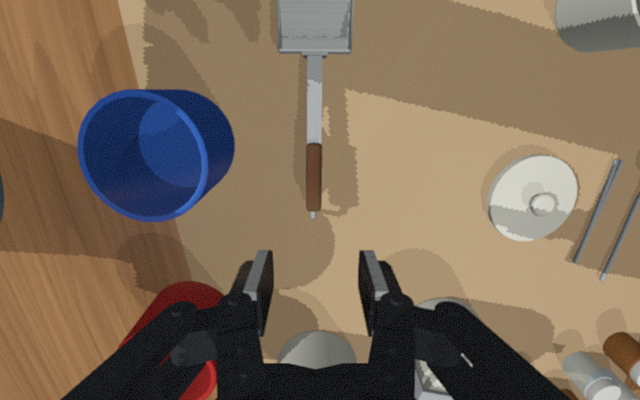

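Request:
move_arm:
  series:
    - [[0.5,0,-1.5,40,0.005],[0.5,0,-1.5,80,0.005],[0.5,0,-1.5,120,0.005],[0.5,0,-1.5,145,0.005],[0.5,0,-1.5,155,0.005],[0.5,0,-1.5,155,0.005],[0,0,-1.5,155,0.005],[0,0,-1.5,155,0.005],[0,0,-1.5,155,0.005],[0,0,-1.5,155,0.005]]

```text
time_s: 3.45
eef_pos: [0.4824, -0.0617, 0.012]
eef_rot: [0.002, 0.75, 0.661, 0.001]
wrist_force: [-0.6, -0.4, -0.1]
opening: 0.0
grasp_force: 0.0
```

Run:
```python
from h import *
go(.4805,-.0605,.010,82.7)
c=cal('wrist'); im,d=camera('wrist'); im2,_=camera('scene')
cv2.imwrite('pics/w2.png',np.hstack([im[:, 120:520],cv2.resize(im2[130:270,260:400],(400,400))]))
o=ctrl.get_obs();print(o['opening'],o['grasp_force'])
```

```text
t 3.45 now [ 0.4824 -0.0617  0.012 ] hd 82.74 shift [ 0.9 -2.1  2. ] turn 0.0007 tilt [-0.001  0.003 -1.   ] F [-0.6 -0.4 -0.1] q [-0.37  0.24  1.96 -0.    0.94 -0.25]
-0.0025654720636216397 0.0
```

View pics/w2.png

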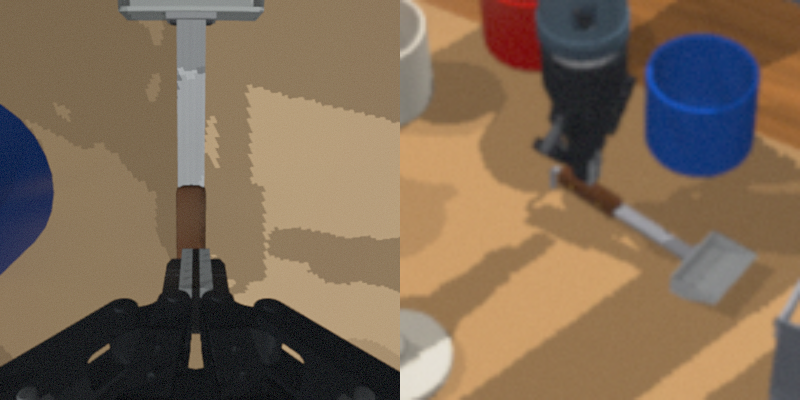

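Run:
```python
from h import *
for n in ['wrist','top']:
    c=cal(n); im,d=camera(n); P=cloud(n,d,c); ok=d>0
    b=P[ok&(P[...,2]>.01)&(P[...,2]<.05)&(P[...,0]>.44)&(P[...,0]<.56)&(P[...,1]>-.16)&(P[...,1]<.17)]
    print(n,len(b),b.min(0),b.max(0))
    for y in np.arange(-.15,.17,.01):
        s=b[abs(b[:,1]-y)<.004]
        if len(s)>3: print(round(y,2),np.round(s[:,0].min(),4),np.round(s[:,0].max(),4),np.round(s[:,2].max(),4),len(s))
```

```text
wrist 8373 [ 0.46174554 -0.06457034  0.01003344] [0.53059091 0.06870277 0.03825926]
-0.06 0.4725 0.4889 0.0383 186
-0.05 0.4738 0.4901 0.038 429
-0.04 0.4748 0.4913 0.0369 445
-0.03 0.4762 0.4924 0.0365 554
-0.02 0.4785 0.4933 0.0278 405
-0.01 0.4799 0.4945 0.027 416
0.0 0.4812 0.4958 0.0263 422
0.01 0.4826 0.497 0.0256 448
0.02 0.4836 0.4987 0.0245 481
0.03 0.485 0.4999 0.0239 497
0.04 0.4863 0.5011 0.0225 505
0.05 0.4851 0.5303 0.0238 766
0.06 0.4617 0.5306 0.0244 948
0.07 0.4627 0.4647 0.0224 19
top 478 [ 0.46311624 -0.15256009  0.01002067] [0.53867966 0.1116447  0.03108137]
0.01 0.4851 0.4971 0.0311 16
0.02 0.4851 0.4993 0.0308 20
0.03 0.4872 0.4993 0.0268 23
0.04 0.4894 0.5014 0.0249 21
0.05 0.4893 0.5059 0.0239 19
0.06 0.4631 0.5319 0.0284 40
0.07 0.4653 0.5318 0.0223 6
0.08 0.4652 0.5341 0.0285 18
0.09 0.4673 0.536 0.0252 78
0.1 0.4695 0.5361 0.0242 93
0.11 0.4694 0.5143 0.0268 40
```

Run:
```python
from h import *
c=cal('wrist'); im,d=camera('wrist'); P=cloud('wrist',d,c)
for v in range(235,345,8):
    print(v,[tuple(np.round(P[v,u]*1000).astype(int)) if d[v,u]>0 else None for u in (290,305,315,325,340)])
o=ctrl.get_obs(); print(o['opening'],o['grasp_force'],o['eef_pos'],o['wrist_force'],o['torque'])
```

```text
235 [(np.int64(465), np.int64(-66), np.int64(0)), (np.int64(478), np.int64(-50), np.int64(37)), (np.int64(483), np.int64(-50), np.int64(38)), (np.int64(488), np.int64(-52), np.int64(35)), (np.int64(497), np.int64(-70), np.int64(0))]
243 [(np.int64(464), np.int64(-71), np.int64(1)), (np.int64(477), np.int64(-54), np.int64(37)), (np.int64(482), np.int64(-56), np.int64(36)), (np.int64(488), np.int64(-57), np.int64(35)), (np.int64(496), np.int64(-75), np.int64(1))]
251 [(np.int64(463), np.int64(-78), np.int64(0)), (np.int64(478), np.int64(-51), np.int64(53)), (np.int64(483), np.int64(-51), np.int64(53)), (np.int64(488), np.int64(-51), np.int64(54)), (np.int64(496), np.int64(-82), np.int64(-1))]
259 [(np.int64(462), np.int64(-83), np.int64(0)), (np.int64(479), np.int64(-51), np.int64(61)), (np.int64(483), np.int64(-52), np.int64(60)), (np.int64(488), np.int64(-52), np.int64(61)), (np.int64(494), np.int64(-56), np.int64(55))]
267 [(np.int64(471), np.int64(-54), np.int64(60)), (np.int64(479), np.int64(-51), np.int64(68)), (np.int64(483), np.int64(-51), np.int64(69)), (np.int64(487), np.int6
[... 1638 characters left out ...]
486), np.int64(-52), np.int64(104)), (np.int64(491), np.int64(-51), np.int64(105))]
331 [(np.int64(477), np.int64(-44), np.int64(115)), (np.int64(480), np.int64(-51), np.int64(107)), (np.int64(480), np.int64(-72), np.int64(84)), (np.int64(486), np.int64(-54), np.int64(105)), (np.int64(491), np.int64(-46), np.int64(114))]
339 [(np.int64(477), np.int64(-44), np.int64(118)), (np.int64(478), np.int64(-65), np.int64(96)), (np.int64(470), np.int64(-153), np.int64(0)), (np.int64(485), np.int64(-66), np.int64(96)), (np.int64(491), np.int64(-46), np.int64(117))]
-5.062791323761399e-06 0.0 [ 0.48115301 -0.06133982  0.01057642] [-0.78219898  0.41117122 -0.38597072] [-0.00571849 -0.02709606  0.04972711]
```

Run:
```python
from h import *
z=np.load('w1.npz'); d=z['d']
# cam pose at w1 from saved numbers unavailable: use tool-relative from current
p,R,o=pose(); K,k1,Rc,t=cal('wrist'); im,dn=camera('wrist')
for nm,dd in (('w1',d),('now',dn)):
    Pw=cloud('wrist',dd,(K,k1,Rc,t)); T=(Pw-p)@R*1000  # tool frame mm
    m=(dd>0)&(abs(T[...,0])<30)&(abs(T[...,1])<60)&(T[...,2]<60)&(T[...,2]>-150)
    for lo in range(-60,30,6):
        s=T[m&(abs(T[...,2]-lo)<3)]
        if len(s): print(nm,lo,len(s),np.round(s.min(0)),np.round(s.max(0)))
```

```text
w1 -60 608 [-12. -34. -63.] [ 11.  36. -57.]
w1 -54 550 [-12. -35. -57.] [ 11.  35. -51.]
w1 -48 468 [-11. -34. -51.] [ 11.  35. -45.]
w1 -42 258 [-12. -32. -45.] [ 11.  34. -39.]
w1 -36 20 [ -6. -21. -39.] [  8.  22. -37.]
now -60 454 [  5. -13. -63.] [ 11.  14. -57.]
now -54 432 [  5. -13. -57.] [ 11.  14. -51.]
now -48 359 [  5. -13. -51.] [ 11.  14. -45.]
now -42 187 [  5. -11. -45.] [ 11.  13. -39.]
now -30 10 [  4.  -5. -28.] [  9.   4. -27.]
now -24 1459 [ -5.  -9. -27.] [ 30.   7. -21.]
now -18 37 [ 15.  -9. -21.] [ 30.   8. -16.]
now 6 391 [-30. -60.   8.] [30. 59.  9.]
now 12 12616 [-30. -60.   9.] [30. 60. 13.]
```

Request:
move_arm:
  series:
    - [[0.5,0,-0.5,0,0],[0.5,0,-0.5,0,0],[0.5,0,-0.5,0,0],[0.5,0,-0.5,20,0],[0.5,0,-0.5,35,0],[0.5,0,-0.5,35,0],[0,0,-0.5,35,0],[0,0,-0.5,35,0],[0,0,-0.5,35,0],[0,0,-0.5,35,0]]

```text
time_s: 4.58
eef_pos: [0.4812, -0.0615, -0.0239]
eef_rot: [0.001, 0.751, 0.661, 0.0]
wrist_force: [-0.6, 0.2, -0.0]
opening: 0.174
grasp_force: 59.9
```

Request:
move_arm:
  series:
    - [[0,0,0,-15,0],[0,0,0,-30,0],[0,0,0,-45,0],[0,0,0,-60,0],[0,0,0,-60,0],[0,0,0,-60,0],[0,0,0,-60,0],[0,0,0,-60,0],[0,0,0,-60,0],[0,0,0,-60,0]]

```text
time_s: 5.42
eef_pos: [0.4798, -0.0609, 0.0344]
eef_rot: [-0.001, 0.751, 0.661, -0.0]
wrist_force: [-1.0, -0.4, -1.5]
opening: 0.167
grasp_force: 59.9
```

```bash
cat >> h.py <<'E'
def scoop(n='wrist',v=True):
    """strap/handle line and bowl rim in tool frame (mm), z up positive relative to pad centre"""
    c=cal(n); p,R,o=pose(); im,d=camera(n); P=cloud(n,d,c); T=(P-p)@R*1000
    m=(d>0)&(abs(T[...,1])<4)&(T[...,0]>18)&(T[...,0]<110)
    s=T[m]; h=-s[:,2]-56.5
    for k in range(3): # robust strap line
        if k==0: ok=abs(h-np.median(h))<60
        A=np.c_[s[ok,0],np.ones(ok.sum())]; a=np.linalg.lstsq(A,h[ok],rcond=None)[0]; ok=abs(h-a[0]*s[:,0]-a[1])<(15,6,3)[k]
    print('top line pitch deg',round(np.degrees(np.arctan(a[0])),2),'h0',round(a[1],1),ok.sum(),len(h)); return im,d,P,T
E
python3 - <<'E'
from h import *
go(.48,-.06,.1,90)
im,d,P,T=scoop(); cv2.imwrite('pics/w3.png',im)
for x in range(10,180,10):
    s=T[(d>0)&(abs(T[...,0]-x)<3)&(abs(T[...,1])<40)&(-T[...,2]>0)]
    if len(s): print(x,len(s),'h',np.round(np.percentile(-s[:,2]-56.5,[2,50,98]),1),'y',np.round(s[:,1].min(),1),np.round(s[:,1].max(),1))
im,d=camera('top'); B=cloud('top',d); ok=(d>0)&(B[...,2]>.05)
L=B[ok&(B[...,1]>.19)&(B[...,1]<.30)&(B[...,0]>.48)&(B[...,0]<.515)]; r=B[ok&(B[...,1]>.19)&(B[...,1]<.30)&(B[...,0]>.57)&(B[...,0]<.605)]
for s in (L,r): print('wall',len(s),np.polyfit(s[:,1]-.24,s[:,0],1))
bar=B[ok&(B[...,2]>.092)&(B[...,0]>.505)&(B[...,0]<.58)&(B[...,1]>.15)&(B[...,1]<.21)]; print('bar',len(bar),np.polyfit(bar[:,0]-.54,bar[:,1],1),bar.min(0),bar.max(0),np.median(bar,0))
bk=B[(d>0)&(B[...,2]>.06)&(B[...,0]>.505)&(B[...,0]<.58)&(B[...,1]>.28)&(B[...,1]<.32)]; print('back',len(bk),np.polyfit(bk[:,0]-.54,bk[:,1],1))
E
```

```text
t 5.42 now [ 0.4798 -0.0609  0.0344] hd 82.72 shift [  1.   -0.  -65.6] turn -0.1271 tilt [ 0.    -0.002 -1.   ] F [-1.  -0.4 -1.5] q [-0.37  0.2   1.95  0.    0.99 -0.25]
top line pitch deg -9.04 h0 3.0 3798 4662
10 10549 h [-8.1 35.8 64.1] y -40.0 40.0
20 1501 h [ 0.1 56.1 70.3] y -19.4 20.8
30 556 h [-4.4  1.6  3. ] y -7.3 8.6
40 448 h [-7.7 -6.4 -5.2] y -6.4 7.4
50 479 h [-8.7 -7.3 -6.1] y -6.3 7.6
60 501 h [-9.6 -8.2 -7. ] y -6.4 7.6
70 538 h [-10.6  -9.1  -7.8] y -6.4 7.4
80 560 h [-11.2 -10.   -8.6] y -6.3 7.3
90 604 h [-12.3 -11.   -9.6] y -6.6 7.6
100 610 h [-13.4 -11.8 -10.4] y -6.5 7.5
110 614 h [-14.2 -12.8 -11.3] y -6.7 7.5
120 410 h [-32.9 -29.2 -25.3] y -34.2 35.1
wall 136 [0.04737345 0.49876701]
wall 177 [-0.03714398  0.58540508]
bar 106 [0.03197967 0.18105309] [0.50527972 0.17659678 0.0970906 ] [0.57913299 0.184583   0.11053364] [0.54101458 0.18095909 0.10340559]
back 109 [0.05205418 0.30017444]
```

Request:
move_arm:
  series:
    - [[0,0,0,-40,0],[0,0,0,-80,0],[0,0,-10,-115,0],[0,30,-30,-146,0],[0,60,-50,-146,-0.07],[0,90,-70,-146,-0.14],[0,120,-92,-146,-0.145],[0,150,-92,-146,-0.145],[0,171,-92,-146,-0.145],[0,171,-92,-146,-0.145]]

```text
time_s: 6.35
eef_pos: [0.4105, 0.1233, 0.1813]
eef_rot: [-0.0, 0.699, 0.715, 0.001]
wrist_force: [-0.6, -0.6, -1.4]
opening: 0.173
grasp_force: 59.8
```

```bash
sed -i 's/T\[...,0\]>18)&(T\[...,0\]<110/T[...,0]>40)\&(T[...,0]<112/' h.py
python3 - <<'E'
from h import *
go(.48,-.06,.1,90)
im,d,P,T=scoop(); cv2.imwrite('pics/w4.png',im); np.savez('w4.npz',im=im,d=d,P=P,T=T)
r=outline_of('bin','wrist'); print([(round(a['conf'],2),np.round(a['bbox'])) for a in r])
E
```

```text
t 6.35 now [0.4105 0.1233 0.1813] hd 91.23 shift [-184.9   65.5   81.1] turn 0.0215 tilt [ 0.001  0.001 -1.   ] F [-0.6 -0.6 -1.4] q [ 0.01 -0.15  1.97  0.    1.32 -0.01]
top line pitch deg -5.15 h0 -2.8 3711 3711
[(0.95, array([461.,  70., 168., 138.]))]
```

View pics/w4.png

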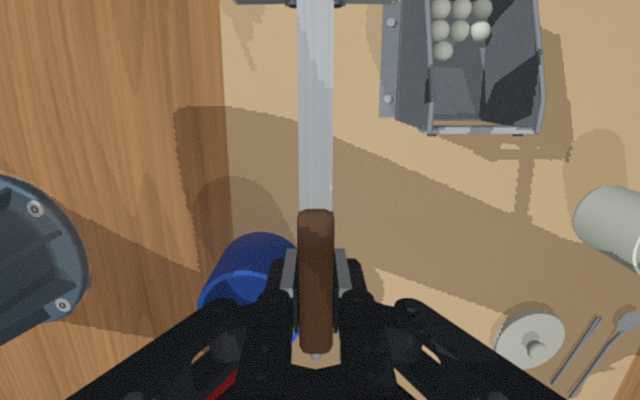

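Run:
```python
from h import *
z=np.load('w4.npz'); P,d=z['P'],z['d']; ok=(d>0)
def rng(xl,xh,yl,yh,zl,zh): return P[ok&(P[...,0]>xl)&(P[...,0]<xh)&(P[...,1]>yl)&(P[...,1]<yh)&(P[...,2]>zl)&(P[...,2]<zh)]
w=rng(.48,.61,.15,.33,.04,.13); print(w.min(0),w.max(0),len(w))
bar=rng(.505,.578,.15,.21,.098,.112); print('bar',len(bar),np.polyfit(bar[:,0]-.54,bar[:,1],1),np.percentile(bar,[2,50,98],axis=0))
for nm,a in (('L',rng(.48,.515,.185,.28,.03,.13)),('R',rng(.57,.605,.185,.28,.03,.13))):
    for lo in np.arange(.18,.27,.01):
        s=a[abs(a[:,1]-lo)<.004]
        if len(s): t=s[s[:,2]>s[:,2].max()-.006]; print(nm,round(lo,3),len(s),'top z',round(s[:,2].max(),3),'x',np.round([t[:,0].min(),np.median(t[:,0]),t[:,0].max()],4), np.round([s[:,0].min(),s[:,0].max()],4))
for lo in np.arange(.5,.58,.01):
    s=bar[abs(bar[:,0]-lo)<.004]
    if len(s): print('bar',round(lo,3),len(s),np.round([s[:,1].min(),np.median(s[:,1]),s[:,1].max()],4))
```

```text
[0.49223165 0.17316993 0.04000021] [0.58930798 0.29239096 0.11374914] 9676
bar 635 [0.03959887 0.18021665] [[0.50607768 0.17599927 0.09878876]
 [0.54019679 0.18029524 0.10363458]
 [0.57722263 0.18354348 0.10538385]]
L 0.19 301 top z 0.113 x [0.4951 0.4972 0.5002] [0.4951 0.5002]
L 0.2 313 top z 0.114 x [0.4949 0.4968 0.4999] [0.4949 0.4999]
L 0.21 307 top z 0.111 x [0.4947 0.4966 0.4993] [0.4947 0.4993]
L 0.22 300 top z 0.107 x [0.4945 0.4967 0.4996] [0.4945 0.4996]
L 0.23 282 top z 0.104 x [0.4944 0.4961 0.4983] [0.4944 0.4983]
L 0.24 278 top z 0.1 x [0.4935 0.4954 0.4981] [0.4935 0.4981]
L 0.25 261 top z 0.096 x [0.4933 0.4951 0.498 ] [0.4933 0.498 ]
L 0.26 246 top z 0.092 x [0.4931 0.4949 0.4973] [0.4931 0.4973]
L 0.27 227 top z 0.088 x [0.4922 0.4943 0.4973] [0.4922 0.4973]
R 0.19 516 top z 0.113 x [0.5836 0.5853 0.5889] [0.5836 0.5889]
R 0.2 529 top z 0.113 x [0.583  0.585  0.5885] [0.583  0.5885]
R 0.21 551 top z 0.114 x [0.5824 0.5848 0.5881] [0.5824 0.5881]
R 0.22 513 top z 0.109 x [0.5823 0.5843 0.5876] [0.5823 0.5876]
R 0.23 485 top z 0.105 x [0.5826 0.584  0.5869] [0.5826 0.5869]
R 0.24 463 top z 0.102 x [0.5817 0.5836 0.5876] [0.5817 0.5876]
R 0.25 443 top z 0.097 x [0.5815 0.5833 0.5858] [0.5815 0.5858]
R 0.26 408 top z 0.094 x [0.5808 0.5827 0.5851] [0.5808 0.5851]
R 0.27 391 top z 0.09 x [0.5805 0.5824 0.586 ] [0.5805 0.586 ]
bar 0.51 76 [0.1737 0.179  0.1816]
bar 0.52 68 [0.1769 0.1795 0.1821]
bar 0.53 70 [0.1771 0.1799 0.1825]
bar 0.54 72 [0.1777 0.1808 0.183 ]
bar 0.55 61 [0.1787 0.1813 0.1834]
bar 0.56 65 [0.1785 0.1809 0.1833]
bar 0.57 67 [0.1787 0.1813 0.1839]
```

Request:
move_arm:
  series:
    - [[0,-30,25,0,-0.015],[0,-60,50,0,-0.015],[0,-90,75,0,-0.015],[0,-120,105,0,-0.015],[0,-146,135,0,-0.015],[0,-146,135,40,-0.015],[0,-146,135,80,-0.015],[0,-146,135,115,-0.015],[0,-146,135,140,-0.015],[0,-146,135,153,-0.015]]

```text
time_s: 7.28
eef_pos: [0.5449, -0.0244, 0.0236]
eef_rot: [-0.003, 0.696, 0.718, -0.002]
wrist_force: [-1.3, 0.3, -0.4]
opening: 0.172
grasp_force: 59.8
```

```bash
cat >> h.py <<'E'
O=np.array([.5415,.1803]); E=np.array([-.0366,.9993]); Rt=np.array([.9993,.0366])
def binpose():
    p,R,o=pose(); q=p[:2]-O; print('pivot bin x,lat,z mm:',np.round([q@E*1000,q@Rt*1000,p[2]*1000+56.5],1)); return q@E*1000,p[2]*1000+56.5
E
python3 - <<'E'
from h import *
binpose(); go(.546,.0569,.0285,92.1); im,d,P,T=scoop()
s=T[(d>0)&(abs(T[...,1])>12)&(abs(T[...,1])<32)&(T[...,0]>100)&(T[...,0]<150)&(T[...,2]<-20)]
print(len(s)); h=-s[:,2]-56.5
for x in range(110,150,3):
    k=abs(s[:,0]-x)<1.5
    if k.sum(): print(x,k.sum(),np.round(np.percentile(h[k],[5,50,95]),1))
E
```

```text
pivot bin x,lat,z mm: [-204.7   -4.1   80.1]
t 7.28 now [ 0.5449 -0.0244  0.0236] hd 91.77 shift [81.3  3.6 -4.7] turn -0.0057 tilt [ 0.002 -0.007 -1.   ] F [-1.3  0.3 -0.4] q [-0.26  0.34  1.8  -0.    1.01 -0.29]
top line pitch deg -5.09 h0 -2.9 3709 3709
363
116 3 [-18.3 -17.1 -14.6]
119 360 [-32.5 -29.5 -25.9]
```

Request:
move_arm:
  series:
    - [[0,20,4,-4,-0.006],[0,40,4,-4,-0.006],[0,65,4,-4,-0.006],[0,85,4,-4,-0.006],[0,85,4,-4,-0.006],[0,85,4,-12,-0.006],[0,85,4,-20,-0.006],[0,85,4,-28,-0.006],[0,85,4,-36,-0.006],[0,85,4,-44,-0.006]]

```text
time_s: 8.17
eef_pos: [0.5498, 0.0605, 0.0732]
eef_rot: [0.0, 0.694, 0.72, -0.0]
wrist_force: [0.2, -1.0, -5.5]
opening: 0.175
grasp_force: 58.9
```

Run:
```python
from h import *
binpose(); go(.546,.0569,.0285,92.1); im,d,P,T=scoop(); print(ctrl.get_obs()['torque'])
```

```text
pivot bin x,lat,z mm: [-120.     3.9  129.7]
t 8.17 now [0.5498 0.0605 0.0732] hd 92.17 shift [-3.5 -3.9 44.7] turn 0.0013 tilt [-0.001  0.    -1.   ] F [ 0.2 -1.  -5.5] q [-0.1   0.27  1.76 -0.    1.11 -0.14]
top line pitch deg -19.75 h0 -4.5 2743 2746
[-0.72247714  0.07206693  0.0046442 ]
```

Request:
move_arm:
  series:
    - [[0,0,0,-8,0],[0,0,0,-16,0],[0,0,0,-24,0],[0,0,0,-32,0],[0,0,0,-40,0],[0,0,0,-42,0],[0,0,0,-42,0],[0,0,0,-36,0],[0,0,-2,-30,0],[0,0,-4,-30,0]]

```text
time_s: 9.05
eef_pos: [0.5442, 0.062, 0.1003]
eef_rot: [-0.001, 0.693, 0.721, -0.001]
wrist_force: [0.0, -0.1, -1.9]
opening: 0.174
grasp_force: 59.4
```

Run:
```python
from h import *
binpose(); go(.546,.0569,.0285,92.1); im,d,P,T=scoop(); print(ctrl.get_obs()['torque'])
```

```text
pivot bin x,lat,z mm: [-118.3   -1.6  156.8]
t 9.05 now [0.5442 0.062  0.1003] hd 92.23 shift [-5.3  1.8 71.7] turn 0.0023 tilt [ 0.001 -0.003 -1.   ] F [ 0.  -0.1 -1.9] q [-0.1   0.23  1.76  0.    1.16 -0.14]
top line pitch deg -39.21 h0 -1.0 1455 1931
[-0.04960579 -0.00773206 -0.0196491 ]
```

```bash
sed -i 's/T\[...,0\]>40)&(T\[...,0\]<112/T[...,0]>45)\&(T[...,0]<85/' h.py
python3 - <<'E'
from h import *
binpose();im,d,P,T=scoop()
for x in range(30,120,10):
    s=T[(d>0)&(abs(T[...,0]-x)<2)&(abs(T[...,1])<4)]
    if len(s): print(x,len(s),np.round(np.percentile(-s[:,2]-56.5,[5,50,95]),1))
E
```

```text
pivot bin x,lat,z mm: [-118.3   -1.9  157.1]
top line pitch deg -36.08 h0 -6.1 1186 1186
30 149 [-29.9 -28.2 -26.3]
40 145 [-37.1 -35.3 -33.6]
50 129 [-44.  -42.5 -40.9]
60 120 [-51.7 -49.8 -47.9]
70 111 [-58.7 -57.  -55.3]
80 97 [-66.  -64.4 -62.7]
90 99 [-73.1 -71.4 -70.2]
100 72 [-98.5 -97.1 -95.9]
110 83 [-98.5 -97.3 -96.1]
```

Request:
move_arm:
  series:
    - [[0,12,2,12,0],[0,25,2,25,0],[0,33,2,38,0],[0,38,2,46,0],[0,40,2,48,0],[0,44,2,48.5,0],[0,48,2,48.5,0],[0,52,2,48.5,0],[0,56,2,48.5,0],[0,60,2,48.5,0]]

```text
time_s: 9.98
eef_pos: [0.5455, 0.1217, 0.054]
eef_rot: [0.0, 0.693, 0.721, 0.0]
wrist_force: [-0.7, -1.0, -1.5]
opening: 0.175
grasp_force: 59.5
```

```bash
cat >> h.py <<'E'
def lipz(phi,L=170.,c=10.6):
    x,z=binpose(); f=np.radians(phi); print('lip x,z',round(x+L*np.cos(f)-c*np.sin(f),1),round(z-L*np.sin(f)-c*np.cos(f),1))
E
python3 - <<'E'
from h import *
lipz(31); go(.546,.0569,.0285,92.1); im,d,P,T=scoop(); print(ctrl.get_obs()['torque'])
im,d=camera('top'); cv2.imwrite('pics/t5.png',cv2.resize(im[150:250,170:290],(720,600),interpolation=3))
E
```

```text
pivot bin x,lat,z mm: [-58.7   1.9 110.5]
lip x,z 81.6 13.9
t 9.98 now [0.5455 0.1217 0.054 ] hd 92.22 shift [-64.8  -2.   25.5] turn 0.0021 tilt [-0.     0.001 -1.   ] F [-0.7 -1.  -1.5] q [ 0.01  0.31  1.76 -0.    1.07 -0.03]
top line pitch deg -36.17 h0 -6.1 906 1262
[-0.18666204 -0.00156951  0.0452246 ]
```

Request:
move_arm:
  series:
    - [[0,2,-2,3,0],[0,5,-2,3.5,0],[0,8,-2,3.5,0],[0,11,-2,3.5,0],[0,14,-2,3.5,0],[0,17,-2,3.5,0],[0,20,-2,3.5,0],[0,23,-2,3.5,0],[0,25,-2,3.5,0],[0,25,-2,3.5,0]]

```text
time_s: 10.92
eef_pos: [0.5422, 0.147, 0.0501]
eef_rot: [-0.0, 0.693, 0.721, 0.0]
wrist_force: [0.6, -0.2, 1.1]
opening: 0.173
grasp_force: 59.8
```

Run:
```python
from h import *
im,d,P,T=scoop(); lipz(31); print(ctrl.get_obs()['torque'])
im,d=camera('top'); cv2.imwrite('pics/t6.png',cv2.resize(im[150:250,170:290],(720,600),interpolation=3))
```

```text
top line pitch deg -35.67 h0 -6.1 1192 1193
pivot bin x,lat,z mm: [-33.4  -0.6 106.5]
lip x,z 106.8 9.9
[ 0.2758543  -0.02603277  0.0012265 ]
```

View pics/t6.png

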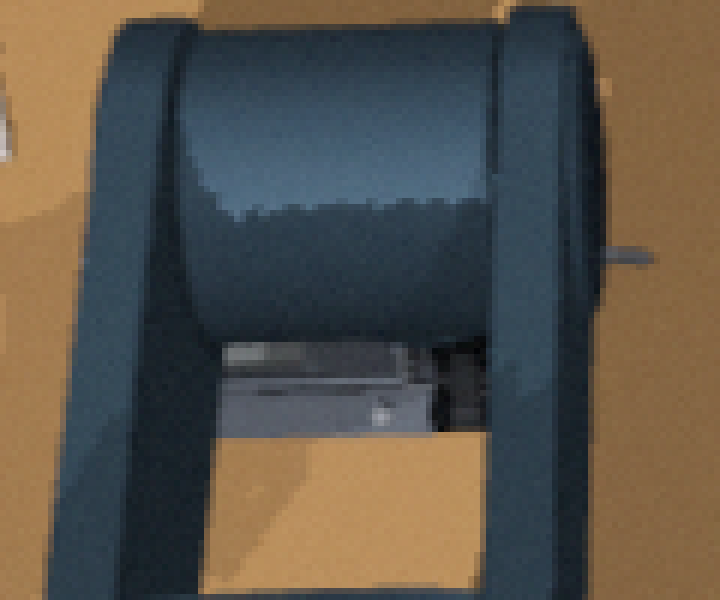

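```bash
cat >> h.py <<'E'
def balls():
    c=cal('wrist'); im,d=camera('wrist'); P=cloud('wrist',d,c)
    for r in outline_of('ball0','wrist'):
        m=r['region']&(d>0)
        if m.sum()>5 and r['conf']>.2:
            q=P[m]; t=np.percentile(q,[50],axis=0)[0]; b=t[:2]-O; print('ball',round(r['conf'],2),np.round(r['bbox']),'bin x,lat,ztop',np.round([b@E*1000,b@Rt*1000,np.percentile(q[:,2],95)*1000]),m.sum())
    return im
E
python3 -c "
from h import *
im=balls(); cv2.imwrite('pics/w7.png',im)"
```

```text
ball 0.92 [321.  42.  33.  34.] bin x,lat,ztop [75.  1. 30.] 967
ball 0.87 [379.  18.  36.  36.] bin x,lat,ztop [89. 33. 40.] 1020
ball 0.85 [345.  22.  34.  38.] bin x,lat,ztop [87. 16. 30.] 939
ball 0.75 [292.  21.  34.  37.] bin x,lat,ztop [ 87. -14.  30.] 948
ball 0.61 [260.  16.  40.  32.] bin x,lat,ztop [ 89. -30.  40.] 977
ball 0.49 [333.   3.  22.   6.] bin x,lat,ztop [99. 10. 25.] 95
```

View pics/w7.png

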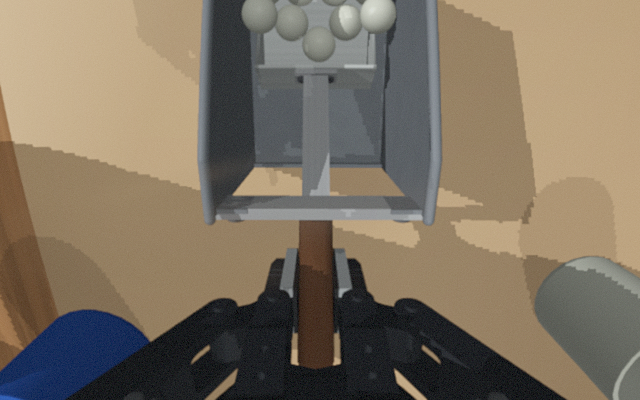

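Request:
move_arm:
  series:
    - [[0,-4,0,4,0],[0,-8,0,8,0],[0,-11,0,12.5,0],[0,-14,0,16.5,0],[0,-17,0,20.5,0],[0,-20,0,26,0],[0,-23,0,31.5,0],[0,-26,0,36.5,0],[0,-28.5,0,41.5,0],[0,-28.5,0,41.5,0]]

```text
time_s: 11.95
eef_pos: [0.5426, 0.1173, 0.0073]
eef_rot: [-0.001, 0.693, 0.721, -0.001]
wrist_force: [0.1, -0.0, 3.0]
opening: 0.179
grasp_force: 58.8
```

Run:
```python
from h import *
im,d,P,T=scoop(); lipz(10); o=ctrl.get_obs();print(o['torque'],o['wrist_force']); im=balls(); cv2.imwrite('pics/w8.png',im)
```

```text
top line pitch deg -15.22 h0 -2.9 1149 2037
pivot bin x,lat,z mm: [-62.8  -1.   64.3]
lip x,z 102.7 24.3
[ 0.1400787  -0.0031805   0.05809986] [-0.3467792  -0.44008295  1.99765504]
ball 0.59 [284.   5.  42.  10.] bin x,lat,ztop [ 58. -15.  30.] 333
ball 0.56 [328.   4.  42.   9.] bin x,lat,ztop [58.  4. 30.] 310
```

Request:
move_arm:
  series:
    - [[0,-2,0,4,0],[0,-4,0,8,0],[0,-5,0,12,0],[0,-6,0,16,0],[0,-7,0,20,0],[0,-8,0,24,0],[0,-9,0,28,0],[0,-10,0,31,0],[0,-10,0,33,0],[0,-10,0,33,0]]

```text
time_s: 12.93
eef_pos: [0.5446, 0.1083, -0.0216]
eef_rot: [-0.0, 0.693, 0.721, 0.0]
wrist_force: [-9.4, -0.3, 30.7]
opening: 0.174
grasp_force: 63.1
```

Run:
```python
from h import *
im,d,P,T=scoop(); lipz(-4); o=ctrl.get_obs();print(o['torque'],o['wrist_force']); im=balls(); cv2.imwrite('pics/w9.png',im)
```

```text
top line pitch deg -36.66 h0 121.9 1579 3152
pivot bin x,lat,z mm: [-72.    0.5  34.9]
lip x,z 98.3 36.2
[ 0.66696768  1.64246632 -0.33308211] [-10.14024241   1.2209549   30.59780094]
ball 0.54 [319.  93. 637. 185.] bin x,lat,ztop [ 13.   3. 104.] 82035
```

Request:
move_arm:
  series:
    - [[0,0,0,-3,0],[0,0,0,-6,0],[0,0,0,-10,0],[0,0,0,-12,0],[0,0,0,-12,0],[0,0,0,-12,0],[0,0,0,-12,0],[0,0,0,-12,0],[0,0,0,-12,0],[0,0,0,-12,0]]

```text
time_s: 13.92
eef_pos: [0.5437, 0.108, -0.0125]
eef_rot: [-0.0, 0.693, 0.721, -0.0]
wrist_force: [0.4, -0.6, -2.7]
opening: 0.175
grasp_force: 58.5
```

Run:
```python
from h import *
im,d,P,T=scoop(); lipz(0); go(.5,.1,0,92); o=ctrl.get_obs();print(o['torque'],o['wrist_force']); 
a=cv2.imread('pics/w9.png'); s,ds=camera('scene'); np.savez('s10.npz',im=s,d=ds)
cv2.imwrite('pics/c10.png',np.hstack([cv2.resize(im,(400,250)),np.vstack([cv2.resize(s[150:300,310:500],(400,250),interpolation=3)])]))
for x in range(30,130,10):
    q=T[(d>0)&(abs(T[...,0]-x)<2)&(abs(T[...,1])<4)]
    if len(q): print(x,len(q),np.round(np.percentile(-q[:,2]-56.5,[5,50,95]),1))
```

```text
top line pitch deg 61.8 h0 -94.8 231 2712
pivot bin x,lat,z mm: [-72.4  -0.4  44.1]
lip x,z 97.6 33.5
t 13.97 now [ 0.5438  0.108  -0.0124] hd 92.23 shift [ -6.3 -44.  -12.4] turn 0.0041 tilt [-0. -0. -1.] F [-0.1 -0.1 -2. ] q [-0.02  0.41  1.79 -0.    0.94 -0.06]
[-0.20480779 -0.01253849 -0.06038411] [-0.13051807 -0.08777153 -2.03342483]
30 170 [1.8 2.6 3.8]
40 173 [-6.3 -5.3 -4.2]
50 181 [-6.6 -5.7 -4.8]
70 520 [-7.  59.6 60.7]
80 207 [-8.1 -6.9 -6.1]
90 229 [-8.4 -7.3 -6.3]
100 235 [-8.9 -7.9 -6.7]
110 251 [-9.3 -8.2 -7. ]
```

View pics/c10.png

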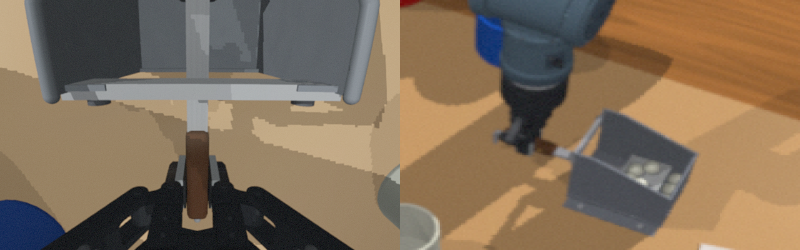

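Request:
move_arm:
  series:
    - [[0,-3,0,-3,0],[0,-7,0,-5,0],[0,-12,0,-7,0],[0,-17,0,-8,0],[0,-22,0,-9,0],[0,-27,0,-10,0],[0,-32,0,-11,0],[0,-36,0,-12,0],[0,-39,0,-14,0],[0,-39,0,-16,0]]

```text
time_s: 14.85
eef_pos: [0.5454, 0.0683, 0.0038]
eef_rot: [-0.0, 0.693, 0.721, -0.0]
wrist_force: [-0.2, 0.0, -1.8]
opening: 0.171
grasp_force: 58.5
```

Run:
```python
from h import *
im,d,P,T=scoop(); lipz(-2.7); o=ctrl.get_obs();print(o['torque'],o['wrist_force']); balls()
b=P[...,:2]-O; bx=b@E*1000
for x in range(30,160,8):
    q=T[(d>0)&(abs(T[...,0]-x)<2)&(abs(T[...,1])<5)]
    if len(q): print(x,len(q),np.round(np.percentile(-q[:,2]-56.5,[5,50,95]),1))
s,ds=camera('scene'); cv2.imwrite('pics/s11.png',cv2.resize(s[180:300,360:480],(600,600),interpolation=3))
```

```text
top line pitch deg -2.53 h0 -3.4 2010 2010
pivot bin x,lat,z mm: [-1.117e+02  1.000e-01  6.070e+01]
lip x,z 58.6 58.2
[-0.17320462 -0.01364362  0.02941181] [-0.34897716  0.41526864 -2.11608013]
30 235 [1.7 2.6 3.5]
38 204 [-6.  -5.2 -4.1]
46 225 [-6.6 -5.5 -4.4]
54 249 [-6.8 -5.8 -4.9]
62 245 [-7.2 -6.2 -5.3]
70 258 [-7.7 -6.5 -5.5]
78 275 [-8.  -6.9 -5.7]
86 289 [-8.2 -7.2 -6.1]
94 300 [-8.5 -7.5 -6.4]
102 310 [-9.  -7.9 -6.8]
110 310 [-9.4 -8.2 -7.2]
```

Request:
move_arm:
  series:
    - [[0,0,0,-3,0],[0,0,0,-6,0],[0,0,0,-9,0],[0,0,0,-12,0],[0,0,0,-15,0],[0,0,0,-18,0],[0,0,0,-21,0],[0,0,0,-24,0],[0,0,0,-26.5,0],[0,0,0,-26.5,0]]

```text
time_s: 15.88
eef_pos: [0.5458, 0.069, 0.0309]
eef_rot: [0.0, 0.693, 0.721, 0.0]
wrist_force: [-0.6, -0.2, -2.8]
opening: 0.175
grasp_force: 58.5
```

Run:
```python
from h import *
im,d,P,T=scoop(); lipz(-2.6); o=ctrl.get_obs();print(o['torque'],o['wrist_force']); balls()
s,ds=camera('scene'); cv2.imwrite('pics/s12.png',np.hstack([cv2.resize(s[190:290,360:480],(480,400),interpolation=3),cv2.resize(im,(320,200)).repeat(2,0)]))
for n in ['scene']:
  for r in outline_of('ball0','scene')[:9]:
    q=cloud('scene',ds)[r['region']&(ds>0)]
    if len(q): b=np.median(q,0); v=b[:2]-O; print(round(r['conf'],2),np.round(r['bbox']),np.round([v@E*1000,v@Rt*1000,b[2]*1000]))
```

```text
top line pitch deg -2.42 h0 -3.5 2012 2012
pivot bin x,lat,z mm: [-111.4    0.    87.1]
lip x,z 58.9 84.2
[-0.20004154 -0.03671554 -0.03717651] [-0.93308441  0.19554406 -2.82734918]
0.41 [410. 243.   7.   9.] [39. 16. 87.]
0.36 [411. 233.   6.   7.] [ 25. -15.  79.]
```

View pics/s12.png

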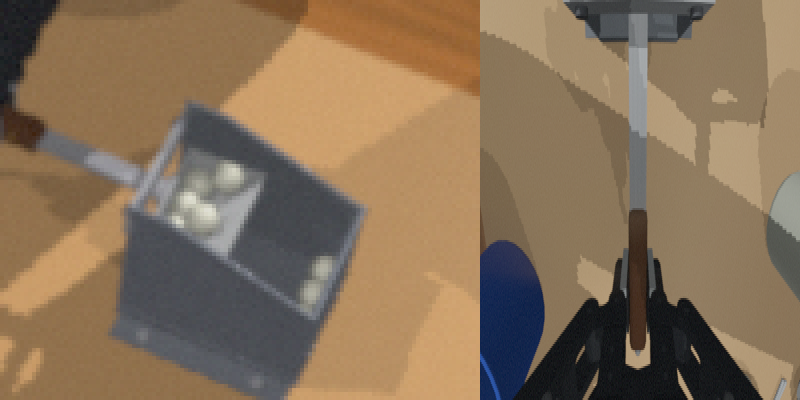

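Request:
move_arm:
  series:
    - [[0,0,0,-1.2,0],[0,0,0,-1.2,0],[0,-3,0,-1.2,0],[0,-7,0,-1.2,0],[0,-11,0,-1.2,0],[0,-15,0,-1.2,0],[0,-19,0,-1.2,0],[0,-23,0,-1.2,0],[0,-27,0,-1.2,0],[0,-31,0,-1.2,0]]

```text
time_s: 16.97
eef_pos: [0.5465, 0.0376, 0.0314]
eef_rot: [-0.0, 0.693, 0.721, 0.0]
wrist_force: [1.0, -0.4, -2.3]
opening: 0.177
grasp_force: 58.5
```

Run:
```python
from h import *
im,d,P,T=scoop(); lipz(-2.6); o=ctrl.get_obs();print(o['torque'],o['wrist_force']); balls()
ds=camera('scene')[1]
for r in outline_of('ball0','scene')[:9]:
    q=cloud('scene',ds)[r['region']&(ds>0)]
    if len(q): b=np.median(q,0); v=b[:2]-O; print(round(r['conf'],2),np.round(r['bbox']),np.round([v@E*1000,v@Rt*1000,b[2]*1000]))
```

```text
top line pitch deg -2.43 h0 -3.5 2014 2014
pivot bin x,lat,z mm: [-1.435e+02 -1.000e-01  8.790e+01]
lip x,z 26.8 85.0
[-0.27779983  0.03143306  0.00150057] [ 0.00973342 -1.26839385 -2.3221447 ]
0.73 [381. 231.  67.  32.] [-49.   1.  81.]
0.52 [402. 239.   8.   6.] [15. 16. 94.]
```

Request:
move_arm:
  series:
    - [[0,-3,0,0,0],[0,-6,0,0,0],[0,-9,0,0,0],[0,-12,0,0,0],[0,-15,0,0,0],[0,-18,0,0,0],[0,-21,0,0,0],[0,-24,0,0,0],[0,-27,0,0,0],[0,-29,0,0,0]]

```text
time_s: 18.05
eef_pos: [0.5477, 0.0086, 0.0314]
eef_rot: [0.0, 0.693, 0.721, 0.0]
wrist_force: [-0.1, 0.3, -1.1]
opening: 0.174
grasp_force: 58.6
```

Run:
```python
from h import *
im,d,P,T=scoop(); lipz(-2.6); o=ctrl.get_obs();print(o['torque'],o['wrist_force']); balls()
for cam in ('scene','top'):
  ds=camera(cam)[1]
  for r in outline_of('ball0',cam)[:9]:
    q=cloud(cam,ds)[r['region']&(ds>0)]
    if len(q): b=np.median(q,0); v=b[:2]-O; print(cam,round(r['conf'],2),np.round(r['bbox']),np.round([v@E*1000,v@Rt*1000,b[2]*1000]))
```

```text
top line pitch deg -2.58 h0 -3.3 2006 2006
pivot bin x,lat,z mm: [-172.1    0.    87.9]
lip x,z -1.7 85.1
[-0.20149248  0.02924332 -0.04080098] [ 0.40755415 -0.35708042 -1.02623766]
scene 0.59 [423. 255.   6.   7.] [ 68. -18.  24.]
scene 0.59 [382. 230.   9.   7.] [-36.   5.  80.]
scene 0.41 [367. 227.  60.  38.] [-48.   4.  79.]
top 0.62 [195. 184.  12.   8.] [107.  30.  24.]
top 0.57 [210. 189.  10.   8.] [74. 13. 26.]
top 0.5 [195. 209.   6.   4.] [107. -29.  25.]
top 0.47 [195. 193.   4.   8.] [108.  10.  24.]
top 0.45 [195. 199.  13.  10.] [108. -10.  24.]
top 0.44 [210. 206.   7.   4.] [ 73. -20.  26.]
top 0.42 [255. 191.   2.  11.] [-38.   2.  81.]
top 0.39 [255. 185.  12.   8.] [-39.  23.  80.]
```

Request:
move_arm:
  series:
    - [[0,-5,0,0,0],[0,-12,0,0,0],[0,-20,0,0,0],[0,-30,0,0,0],[0,-40,0,0,0],[0.1,-48,0,0,0],[0.1,-54,0,0,0],[0.1,-57,0,0,0],[0.1,-58,0,0,0],[0.1,-58,0,0,0]]

```text
time_s: 19.23
eef_pos: [0.5499, -0.0491, 0.0314]
eef_rot: [-0.0, 0.693, 0.721, 0.0]
wrist_force: [0.2, 0.5, -0.6]
opening: 0.172
grasp_force: 58.6
```

Run:
```python
from h import *
im,d,P,T=scoop(); lipz(-2.6); o=ctrl.get_obs();print(o['torque'],o['wrist_force'],o['opening'],o['grasp_force'])
```

```text
top line pitch deg -2.43 h0 -3.5 2021 2021
pivot bin x,lat,z mm: [-229.3   -0.    87.9]
lip x,z -59.0 85.0
[-0.12853052  0.04501407 -0.00296841] [-0.55767649  0.90309646 -1.97925803] 0.17523854410490228 58.56416881084442
```

Request:
move_arm:
  series:
    - [[0,8,0,0,0],[0,18,0,0,0],[0,30,0,0,0],[0,42,0,1,0],[0,54,0,2,0],[0,66,0,2,0],[0,76,0,2,0],[0,84,0,2,0],[0,88,0,2,0],[0.165,88,0,2,0]]

```text
time_s: 20.12
eef_pos: [0.5464, 0.0401, 0.0294]
eef_rot: [-0.0, 0.693, 0.721, 0.0]
wrist_force: [-0.1, -0.1, -1.2]
opening: 0.172
grasp_force: 58.6
```

Run:
```python
from h import *
im,d,P,T=scoop(); lipz(-2.6); o=ctrl.get_obs();print(o['torque'],o['wrist_force'],o['opening'],o['grasp_force'])
im,d,P,T=scoop();o=ctrl.get_obs();print(o['torque'],o['wrist_force'],o['opening'],o['grasp_force'])
```

```text
top line pitch deg -2.4 h0 -3.5 2015 2015
pivot bin x,lat,z mm: [-1.41e+02 -1.00e-01  8.59e+01]
lip x,z 29.3 83.0
[-0.21384482  0.05968311  0.01885904] [-0.7660192  -0.23856902 -1.37482906] 0.172405717552278 58.55766177177429
top line pitch deg -2.43 h0 -3.5 2022 2022
[-0.13623892  0.00508552 -0.01653637] [-0.16119603 -0.08732478 -1.09513421] 0.17597577608724363 58.56401324272156
```

Request:
move_arm:
  series:
    - [[0,0,0,-8,0],[0,0,0,-16,0],[0,0,0,-24,0],[0,0,0,-32,0],[0,0,0,-40,0],[0,0,0,-48,0],[0,0,0,-56,0],[0,0,0,-63,0],[0,0,0,-67.5,0],[0,0,0,-67.5,0]]

```text
time_s: 21.05
eef_pos: [0.5474, 0.0388, 0.0983]
eef_rot: [0.001, 0.693, 0.721, 0.001]
wrist_force: [0.6, -1.4, -2.2]
opening: 0.174
grasp_force: 58.7
```

Run:
```python
from h import *
im,d,P,T=scoop(); lipz(22); go(.5,0,.14,92);o=ctrl.get_obs();print(o['torque'],o['wrist_force'])
for cam in ('scene','top'):
  ds=camera(cam)[1]
  for r in outline_of('ball0',cam)[:9]:
    q=cloud(cam,ds)[r['region']&(ds>0)]
    if len(q): b=np.median(q,0); v=b[:2]-O; print(cam,round(r['conf'],2),np.round(r['bbox']),np.round([v@E*1000,v@Rt*1000,b[2]*1000]))
```

```text
top line pitch deg -26.49 h0 -5.8 1375 1375
pivot bin x,lat,z mm: [-141.4    0.4  154.2]
lip x,z 12.3 80.7
t 21.1 now [0.5471 0.039  0.0977] hd 92.23 shift [-37.2 -48.5 -42.4] turn 0.004 tilt [-0.     0.001 -1.   ] F [-0.5 -0.  -2.9] q [-0.15  0.23  1.76  0.    1.15 -0.18]
[-0.32579502  0.02067318  0.00307073] [-0.4523639  -0.02896196 -2.92885183]
scene 0.49 [389. 229.   8.   7.] [-25.   5.  93.]
scene 0.48 [394. 222.   2.   8.] [-25. -15.  91.]
scene 0.27 [418. 253.  65.  76.] [58. 21. 43.]
top 0.62 [205. 203.  10.   7.] [ 91. -20.  24.]
top 0.55 [195. 193.   3.   6.] [107.  10.  25.]
top 0.46 [195. 183.   8.  14.] [108.  30.  23.]
top 0.38 [196. 210.   8.   6.] [107. -29.  23.]
```

Request:
move_arm:
  series:
    - [[0,-5,0,1,0],[0,-12,0,1,0],[0,-20,0,1,0],[0,-29,0,0,0],[0,-38,0,-3,0.03],[0,-47,-3,-8,0.08],[0,-55,-8,-14,0.14],[0,-62,-14,-20,0.21],[0,-68,-20,-26,0.28],[0,-74,-26,-32,0.35]]

```text
time_s: 22.13
eef_pos: [0.5232, -0.0373, 0.1295]
eef_rot: [0.0, 0.81, 0.587, 0.0]
wrist_force: [0.7, 0.3, -2.4]
opening: 0.175
grasp_force: 58.9
```

Request:
move_arm:
  series:
    - [[0,0,-4,-2,0.07],[0,0,-8,-4,0.14],[0,0,-12,-4,0.21],[0,0,-16,-4,0.28],[0,0,-20,-4,0.35],[0,0,-22,-4,0.42],[0,0,-22,-4,0.49],[0,0,-22,-4,0.56],[0,0,-22,-4,0.63],[0,0,-22,-4,0.7]]

```text
time_s: 22.97
eef_pos: [0.5025, -0.0301, 0.1332]
eef_rot: [0.0, 0.962, 0.273, 0.0]
wrist_force: [-0.0, -1.0, -2.0]
opening: 0.171
grasp_force: 58.9
```

Request:
move_arm:
  series:
    - [[0,0,0,0,0.07],[0,0,0,0,0.14],[0,0,0,0,0.21],[0,0,0,0,0.28],[0,0,0,0,0.35],[0,0,0,0,0.42],[0,0,0,0,0.49],[0,0,0,0,0.56],[0,0,0,0,0.63],[0,0,0,0,0.7]]

```text
time_s: 23.8
eef_pos: [0.5024, -0.03, 0.1332]
eef_rot: [-0.0, 0.997, -0.073, 0.0]
wrist_force: [-0.5, -0.1, -1.8]
opening: 0.174
grasp_force: 58.9
```

Request:
move_arm:
  series:
    - [[0,0,0,0,0.07],[0,0,0,0,0.14],[0,0,0,0,0.21],[0,0,0,0,0.28],[0,0,0,0,0.35],[0,0,0,0,0.42],[0,0,0,0,0.49],[0,0,0,0,0.56],[0,0,0,0,0.63],[0,0,0,0,0.7]]

```text
time_s: 24.63
eef_pos: [0.5025, -0.03, 0.1332]
eef_rot: [-0.0, 0.912, -0.411, 0.0]
wrist_force: [0.1, -0.0, -1.5]
opening: 0.178
grasp_force: 58.9
```

Run:
```python
from h import *
im,d,P,T=scoop(); go(.452,-.093,.130,-90);o=ctrl.get_obs();print(o['torque'],o['wrist_force'])
for cam in ('scene','top'):
  ds=camera(cam)[1]
  for r in outline_of('ball0',cam)[:9]:
    q=cloud(cam,ds)[r['region']&(ds>0)]
    if len(q): b=np.median(q,0); print(cam,round(r['conf'],2),np.round(r['bbox']),np.round(b*1000))
```

```text
top line pitch deg -26.25 h0 -5.0 1386 1386
t 24.68 now [ 0.5025 -0.03    0.1332] hd -48.7 shift [14.  79.5  3.2] turn 0.7207 tilt [-0. -0. -1.] F [-0.5 -0.6 -1.5] q [-0.3   0.09  1.84  0.    1.21  2.12]
[0.0419947  0.13992866 0.02797581] [-0.52165031 -0.55915574 -1.45620249]
scene 0.28 [252. 155.  45.  51.] [ 454. -319.   58.]
top 0.57 [202. 204.  11.   5.] [518. 271.  24.]
top 0.56 [372. 178.   2.   7.] [ 579. -116.  129.]
top 0.55 [196. 209.   8.   7.] [509. 287.  23.]
top 0.43 [196. 192.   5.   9.] [548. 288.  24.]
top 0.41 [205. 189.   8.  11.] [553. 269.  24.]
```

Request:
move_arm:
  series:
    - [[0,1,6,0,0.07],[0,3,14,0,0.14],[0,4,22,0,0.21],[0,6,31,0,0.28],[0,7,40,1,0.35],[0,9,49,1,0.43],[0,10,58,2,0.51],[0,12,66,3,0.59],[0,13,73,3,0.66],[0,14,79.5,3,0.72]]

```text
time_s: 25.72
eef_pos: [0.4524, -0.0932, 0.13]
eef_rot: [-0.0, 0.71, -0.704, 0.0]
wrist_force: [-0.6, 0.8, -2.4]
opening: 0.176
grasp_force: 58.9
```

Run:
```python
from h import *
im,d,P,T=scoop(); go(.452,-.093,.130,-90);o=ctrl.get_obs();print(o['torque'],o['wrist_force'])
for cam in ('scene','top'):
  ds=camera(cam)[1]; C=cloud(cam,ds)
  for r in outline_of('ball0',cam)[:12]:
    q=C[r['region']&(ds>0)]
    if len(q): b=np.median(q,0); print(cam,round(r['conf'],2),np.round(r['bbox']),np.round(b*1000))
  if cam=='top':
    # bowl outline: points z .09-.2 , y in -.30..-.15
    q=C[(ds>0)&(C[...,2]>.1)&(C[...,2]<.2)&(C[...,1]<-.15)&(C[...,1]>-.32)&(C[...,0]>.39)&(C[...,0]<.52)]
    for y in np.arange(-.29,-.15,.01):
        s=q[abs(q[:,1]-y)<.005]
        if len(s): print(round(y,3),len(s),np.round([s[:,0].min(),s[:,0].max(),np.median(s[:,2])],3))
```

```text
top line pitch deg -26.32 h0 -5.0 1382 1382
t 25.77 now [ 0.4518 -0.0938  0.1299] hd -89.73 shift [-0.8 -0.2 -0.1] turn 0.0047 tilt [ 0.     0.001 -1.   ] F [-0.4 -0.6 -2.3] q [-0.46 -0.    1.95 -0.    1.2   2.67]
[ 0.10715566  0.0917679  -0.01172845] [-0.44327952 -0.58232856 -2.31737952]
top 0.54 [196. 200.  11.   9.] [527. 287.  24.]
top 0.5 [195. 182.   8.   8.] [568. 290.  25.]
top 0.48 [196. 194.   4.  11.] [547. 288.  24.]
-0.27 1 [0.46  0.46  0.101]
-0.24 31 [0.477 0.491 0.114]
-0.23 26 [0.479 0.49  0.112]
-0.22 19 [0.481 0.49  0.111]
-0.21 10 [0.486 0.49  0.115]
-0.2 2 [0.49 0.49 0.13]
```

Request:
move_arm:
  series:
    - [[0,40,0,0,0],[0,78,0,0,0],[0,44,0,0,0],[0,44,0,0,0],[0,44,0,0,0],[0,44,0,0,0],[0,44,0,0,0],[0,44,0,0,0],[0,44,0,0,0],[0,44,0,0,0]]

```text
time_s: 26.8
eef_pos: [0.4533, -0.1363, 0.13]
eef_rot: [0.0, 0.711, -0.703, 0.0]
wrist_force: [0.6, -0.4, -1.7]
opening: 0.174
grasp_force: 59.0
```

```bash
cat >> h.py <<'E'
def look():
  for cam in ('scene','top','wrist'):
    c=cal(cam); ds=camera(cam)[1]; C=cloud(cam,ds,c)
    for r in outline_of('ball0',cam)[:12]:
      q=C[r['region']&(ds>0)]
      if len(q): b=np.median(q,0); print(cam,round(r['conf'],2),np.round(r['bbox']),np.round(b*1000))
E
python3 - <<'E'
from h import *
im,d,P,T=scoop(); go(.452,-.093,.130,-90);o=ctrl.get_obs();print(o['torque'],o['wrist_force']); look()
E
```

```text
top line pitch deg -26.22 h0 -5.0 1385 1385
t 26.85 now [ 0.4532 -0.1363  0.1299] hd -89.34 shift [-43.4   0.7  -0.1] turn 0.0116 tilt [ 0. -0. -1.] F [-0.6  0.6 -1.4] q [-0.54  0.02  1.92 -0.    1.2   2.59]
[ 0.09771914 -0.00412186 -0.03034366] [-0.61072749  0.55135268 -1.4070612 ]
scene 0.62 [433. 259.   8.   8.] [520. 275.  22.]
top 0.63 [196. 183.   6.   7.] [568. 289.  25.]
top 0.48 [470. 239.   2.   9.] [ 451. -361.   26.]
top 0.47 [203. 204.   6.   3.] [518. 270.  25.]
top 0.4 [471. 248.   8.  11.] [ 430. -359.   25.]
top 0.39 [468. 230.   7.   6.] [ 470. -359.   26.]
top 0.36 [198. 199.   6.   8.] [528. 287.  24.]
```

Request:
move_arm:
  series:
    - [[0,-10,0,-8,0],[0,-35,0,-10,0],[0,-65,0,-10,0],[0,-95,-15,-10,0.01],[0,-120,-40,-5,0.01],[0,-136,-65,20,0.01],[0,-136,-77,50,0.01],[0,-136,-77,80,0.01],[0,-136,-77,98,0.01],[0,-136,-77,100,0.01]]

```text
time_s: 27.98
eef_pos: [0.5253, 0.0018, 0.0263]
eef_rot: [0.002, 0.708, -0.707, -0.003]
wrist_force: [-0.2, 0.9, -1.1]
opening: 0.172
grasp_force: 59.0
```

Request:
move_arm:
  series:
    - [[0,-2,0,5,0],[0,-5,0,10,0],[0,-8,0,15,0],[0,-11,0,20,0],[0,-13,0,25,0],[0,-15,0,30,0],[0,-17,0,35,0],[0,-19,0,40,0],[0,-21,0,45,0],[0,-21,0,45,0]]

```text
time_s: 28.82
eef_pos: [0.528, 0.0215, -0.0162]
eef_rot: [0.0, 0.707, -0.707, -0.0]
wrist_force: [1.3, 0.5, 4.0]
opening: 0.174
grasp_force: 59.2
```

Run:
```python
from h import *
im,d,P,T=scoop(); go(.53,.02,-.0235,-90);o=ctrl.get_obs();print(o['torque'],o['wrist_force'])
for x in range(30,120,10):
    q=T[(d>0)&(abs(T[...,0]-x)<2)&(abs(T[...,1])<4)]
    if len(q): print(x,np.round(np.median(-q[:,2]-56.5),1))
```

```text
top line pitch deg -7.52 h0 -4.5 1829 1829
t 28.87 now [ 0.5281  0.0213 -0.0158] hd -89.95 shift [ 1.3 -1.9  7.7] turn 0.0008 tilt [-0.     0.001 -1.   ] F [1.1 0.3 3. ] q [-0.18  0.38  1.85 -0.    0.91  2.96]
[-0.38874433 -0.16337513  0.10130115] [1.09098505 0.29397074 2.97393614]
30 -0.9
40 -9.8
50 -11.0
60 -12.5
70 -13.7
80 -15.0
90 -16.2
100 -17.8
110 -19.0
```

Request:
move_arm:
  series:
    - [[0,0,0,3,0],[0,0,0,6,0],[0,0,0,6.5,0],[0,0,0,6.5,0],[0.4,0,0,6.5,0],[0.5,0,0,6.5,0],[0.5,0,0,6.5,0],[0.5,0,0,6.5,0],[0.5,0,0,6.5,0],[0.5,0,0,6.5,0]]

```text
time_s: 29.7
eef_pos: [0.5284, 0.0212, -0.0217]
eef_rot: [0.0, 0.707, -0.707, -0.0]
wrist_force: [0.6, 0.0, 0.3]
opening: 0.499
grasp_force: 0.0
```

Request:
move_arm:
  series:
    - [[0.5,0,0,-10,0],[0.5,0,0,-25,0],[0.5,0,0,-45,0],[0.5,0,0,-75,0],[0.5,0,0,-110,0],[0.5,0,0,-145,0],[0.5,0,0,-180,0],[0.5,-40,0,-200,0],[0.5,-80,0,-200,0],[0.5,-100,0,-200,0]]

```text
time_s: 30.53
eef_pos: [0.5294, 0.1187, 0.1817]
eef_rot: [-0.006, 0.712, -0.702, -0.002]
wrist_force: [-1.6, 0.3, -1.6]
opening: 0.5
grasp_force: 0.0
```

Run:
```python
from h import *
c=cal('wrist'); im,d=camera('wrist'); P=cloud('wrist',d,c); p,R,o=pose(); print(p,o['opening'],o['grasp_force'])
b=P[(d>0)&(P[...,2]>.012)&(P[...,2]<.06)&(P[...,0]>.47)&(P[...,0]<.59)&(P[...,1]>-.2)&(P[...,1]<.12)]
for y in np.arange(-.18,.1,.02):
    s=b[abs(b[:,1]-y)<.004]
    if len(s): print(round(y,2),np.round([s[:,0].min(),s[:,0].max(),np.median(s[:,2]),s[:,2].max()],4))
look()
ds=camera('top')[1]; C=cloud('top',ds)
j=C[(ds>0)&(C[...,2]>.088)&(C[...,0]>.38)&(C[...,0]<.53)&(C[...,1]<-.24)&(C[...,1]>-.42)]; print('jar',j.min(0),j.max(0))
```

```text
[0.52844624 0.11942169 0.18021709] 0.5028990337536491 0.0
-0.04 [0.5222 0.5355 0.0245 0.0266]
-0.02 [0.5218 0.5352 0.0262 0.0278]
-0.0 [0.5204 0.5368 0.0349 0.0371]
0.02 [0.521  0.5365 0.0367 0.04  ]
0.04 [0.5206 0.5363 0.0385 0.0416]
0.06 [0.526  0.5311 0.0322 0.034 ]
scene 0.61 [435. 259.   8.   4.] [520. 273.  24.]
scene 0.41 [252. 153.  44.  52.] [ 455. -318.   57.]
top 0.45 [470. 238.   4.   9.] [ 451. -358.   26.]
top 0.37 [470. 249.   6.   8.] [ 430. -358.   26.]
wrist 0.71 [285. 305.  14.  16.] [567. 284.  22.]
wrist 0.55 [331. 301.  11.  13.] [506. 282.  23.]
wrist 0.51 [315. 303.  19.  14.] [527. 283.  23.]
wrist 0.49 [324. 290.  18.  15.] [518. 265.  23.]
wrist 0.48 [298. 302.  14.  18.] [546. 284.  22.]
wrist 0.46 [295. 291.  16.  16.] [552. 264.  23.]
wrist 0.3 [320. 200. 640. 400.] [199. 219.  -0.]
jar [ 0.3987378  -0.38205973  0.08803117] [ 0.50590695 -0.2724632   0.10135744]
```

```bash
python3 -c "
from bench import order
print(order.hand_in())"
```

```text
the job is handed in; nothing more can be done
None
```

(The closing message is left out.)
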